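Shift the shaker's gated gear lever into the slot marked with a ring

ROBOT

A 6-joint arm with a two-finger parallel gripper is mounted at the origin on the work surface. World frame = base frame: x ahead of the robot, y to its left, z up, the work surface at z = 0. Lengths are in m, angles in rad, forces in N, time in s.
With the tool pointing down it reaches from about 0.35 to 0.875 m from the base axis. Payload 15.5 kg.
Tool frame: the origin (TCP) lies midway between the tips of the shut fingers; the grasp point (between the pads) lies 19 mm behind it (ctrl.pinch_z is the distance from the TCP to the grasp point, in m); z points along the fingers, y is the line along which they close (so a half turn about z gives the same grasp; the last joint's range is limited). The gripper opens to 85 mm and grips with 20 to 120 N. Pads are 22 mm wide; open, the fingers measure 114 mm over their backs; the gripper's body (76 mm by 85 mm) begins 54 mm behind the grasp point. The pads swing forward as they close: fully open they stand 13 mm farther back than shut.
Start: joints at [-1.363, 0.494, 1.345, -0, 1.302, -0.096], TCP at [0.187, -0.596, 0.231] pointing down, gripper open.
Joint ranges: [-2.91, 2.91], [-0.82, 2.16], [0.22, 2.67], [-1.22, 4.37], [0.12, 2.79], [-3.08, 3.08]. Speed limits (rad/s): [1.89, 1.89, 2.57, 3.01, 3.01, 3.01].

INTERFACE

Orientations are given as a unit quaternion [x, y, z, w].
In Python, from station import ctrl, cams gives the robot as it stands.
- The arm moves only by the tool arm_command, never from a script. Its argument "plan" is a list of rows, each a list of 2 entries, a list of its own where there are three numbers: the shift along the tool's x, y, z in m, then the turn, a rotation vector about the tool's x, y, z in rad. A call has 1 to 20 rows; each row shifts and turns the commanded pose from where the row before left it, along the tool's axes as they then stand; what a row does not reach is not made up. A row lasts 1/8 s, in which the tool goes at most 62.5 mm and 10.7 degrees, less where a joint would pass 70% of its speed; a pose out of reach is approached as far as the arm can. A call with a gripper value outside its range is refused whole. "jaw" is the gripper's target within -1 to 1 (shut at 1, half-way at 0, fully open at -1), set as the call begins (left out, the last holds). The fingers move at their own pace and stop on an object; "squeeze" is the grip in N (left out, the last holds). Time passes only in rows, so rows that do not move let the fingers close. It gives the time, the measured TCP pose, the force, the opening and the grip force at its end, in the units of the state.
- ctrl.observe(): the state, without advancing time (a new reading comes with each control period).
- cams.capture(name): name is "scene" or "top" or "wrist"; returns a dict with "pixels" (400x640x3 uint8, red, green, blue), "mtx" (3x3 intrinsics, pixels), "view" (4x4, takes a point from world to camera coordinates); the wrist camera has in their place "tool_from_camera" (4x4, takes a point from camera to tool coordinates, whose origin is the TCP and whose axes are the flange's). Camera axes: x right, y down, z forward; pixel columns grow to the right and rows downward; lengths in m; the calibration is good to about 2 mm. The wrist camera is an equidistant fisheye: a pixel r from the principal point sees the ray r / f radians off the axis. A picture is of the moment at which its call begins: read the wrist's pose just before it. There is no depth.
- ctrl.finish_job(): hands the job in; it is judged then, once.
The state is a dict: "t": time; "q": joint angles; "qvel": joint speeds; "joint_torque": joint torques, N m; "position": TCP position; "orientation": TCP orientation; "ft_force": force on the tool from outside, world axes, zero at the start; "ft_torque": the same for the moment, N m; "grip_width": finger opening in m; "gripper_force": force on a finger pad.
Only numpy, scipy, OpenCV 4.12 (cv2) and the standard library are available. Lean on these libraries where they do the work, as an engineer would, in place of code of your own. Each camera call takes 0.05 s, during which the arm holds its last target. There are 200 camera calls.

TASK

The bench shaker is loaded and idling, its gear lever somewhere in the middle slot of the gate. With the fingertips, push the lever through the gate and fully home into the corner slot beside the tile with the raised ring, without engaging any other corner slot on the way, and leave it there. Only push the lever, gently and without gripping it, and leave everything else on and around the shaker where it is.

Things in the scene. Friction and masses are not known exactly. Their poses are not given: they have to be found in the camera images.
- shaker: fixed white bench shaker, 370 mm deep (x), 280 mm wide (y), at a varying place and yaw. Origin on the bench under the gate's centre; x points from the front deck (robot's side) to the platform behind, y to its left, z up. Steel deck 90 mm above the bench, x -111 to 105, y -140 to 140 mm; behind it a clamped red tube rack, x 140 to 230 mm, top 132 mm above the bench
- gate (a point): centre of the lever gate, on the deck, 90 mm above the shaker's origin, same axes. The gate: a crossbar along y and three slots along x (left, middle, right), each running to both sides of the crossbar, so six ends: the middle slot idles, the four corner ends are the settings. Slots and crossbar are 15 mm wide, the lever's stem 10 mm; slot corners are rounded (5 mm). Gate sides are solid
- pivot (a point): point about which the lever tilts both ways, inside the housing, 10 mm above the shaker's origin, same axes. Moving the lever takes about 2 N at the knob; it has no springs and stays where it is left; its end stops are solid
- knob (a point): centre of the black ball knob, 34 mm across, on the lever's 10 mm steel stem, 155 mm from the pivot: 165 mm above the bench when upright, 153 mm when home in a corner slot. In the shaker's frame it is at x = 155 sin(lever_along), y = 155 cos(lever_along) sin(lever_across) mm. Its axes tilt with the lever
- lever_along (a joint): lean of the lever along the slots, rad: 0 in the crossbar, positive away (shaker's +x), negative towards the robot; end stops at +-0.24 (knob 37 mm from the crossbar). It can cross between slots only within about 0.03 of 0; the rounded corners help when it is a little off. Starts anywhere along the middle slot
- lever_across (a joint): lean of the lever along the crossbar, rad: 0 in the middle slot, positive to the left (shaker's +y); the left and right slots are centred on +0.303 and -0.303 (knob 46 mm to the side), with about 0.03 of play; end stops at +-0.31. Starts in the middle slot
- tile_ring: white tile 42 x 42 x 4 mm with a raised dark ring, 34 mm across, on the deck beside the corner slot it names; origin: centre of its underside. In the shaker's frame it is at x +-45, y +-95 mm: the signs of x and y are those of lever_along and lever_across in its slot. Like tiles with a square, a bar and a cross lie beside the other corner slots; the four change places
- vial: bystander: capped vial, 22 mm across, 42 mm high, standing on the front left corner of the shaker's deck, origin at the centre of its foot
- pipette: bystander: white hand pipette, 240 mm long, 28 mm thick, lying on the bench on the shaker's left (+y) side, origin under its middle
- tip_box: bystander: yellow box of pipette tips 120 x 82 x 48 mm (54 with the tips), on the bench on the shaker's right (-y) side, origin under its centre
- reservoir: bystander: open white trough 75 x 130 x 30 mm on the bench between robot and shaker, origin under its centre

How it is judged:
By the outcome, as a careful person would: the job done as asked, in the order asked, and still so for the second after the job is handed in, with the robot touching nothing.
It also fails if it takes over 48 s, if anything falls off the work surface, if the arm or the gripper's body presses on something with over 40 N, if the wrist force passes 120 N, or if a joint passes its speed limit or range.

## Working session

There is one attempt and no reset: what is moved stays moved. The work goes in short steps, Python scripts to look and compute and a tool call to move; the robot and the scene stay as the last step left them, time stands still between calls to the robot, and variables do not carry over. Pictures are saved under pics/ and viewed, at most 10 in all, crops included, and the job is handed in when it is done.

Besides the shell and the picture viewer there is one more tool, called after "Call:" as name(argument=value, ...), one argument or row to a line, values as JSON. arm_command: Moves the arm, as the interface text tells. Its arguments: {"type":"object","properties":{"plan":{"type":"array"},"jaw":{"type":"number"},"squeeze":{"type":"number"}},"required":["plan"]}

```bash
mkdir -p pics; python3 - <<'E'
from station import ctrl,cams
import cv2,numpy as np
s=ctrl.observe();print(s['t'],s['position'],s['orientation'],s['grip_width'])
for n in('scene','top'):
    c=cams.capture(n);cv2.imwrite(f'pics/{n}0.png',c['pixels'][:,:,::-1]);np.savez(f'pics/{n}0.npz',**c);print(n,c['mtx'].round(1).tolist(),c['view'].round(3).tolist())
E
```

```text
0.0 [ 0.18691576 -0.59599295  0.23069027] [ 9.88481996e-01  1.51337239e-01 -2.32154356e-05 -6.19263597e-04] 0.08535948285391334
scene [[385.3, 0.0, 314.5], [0.0, 385.3, 201.0], [0.0, 0.0, 1.0]] [[0.835, 0.55, -0.014, -0.479], [0.35, -0.55, -0.758, -0.076], [-0.425, 0.628, -0.652, 1.06], [0.0, 0.0, 0.0, 1.0]]
top [[493.5, 0.0, 316.3], [0.0, 493.5, 202.0], [0.0, 0.0, 1.0]] [[0.056, -0.998, 0.0, 0.01], [-0.977, -0.055, -0.208, 0.564], [0.207, 0.011, -0.978, 1.177], [0.0, 0.0, 0.0, 1.0]]
```

View pics/top0.png

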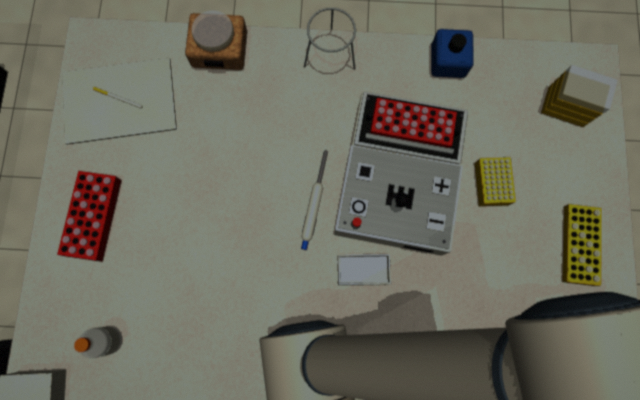

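View pics/scene0.png

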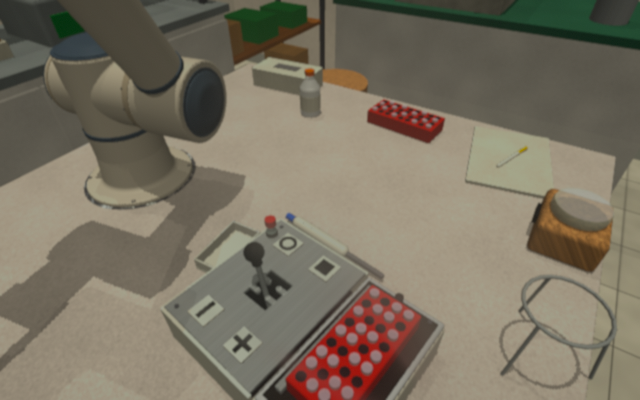

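The ring tile is at the front left: top (359,206), with the square at (366,172), the cross at (442,186) and the bar at (437,221). The knob is near top (398,200) and scene (254,252), and the red-capped vial is at top (356,223).

```bash
cat > h.py <<'E'
import numpy as np,cv2
def ray(c,p):
    V=c['view'];R=V[:3,:3];o=-R.T@V[:3,3];d=R.T@np.linalg.inv(c['mtx'])@np.array([p[0],p[1],1.]);return o,d/np.linalg.norm(d)
def plane(c,p,z):
    o,d=ray(c,p);return o+d*(z-o[2])/d[2]
def tri(rs):
    A=sum(np.eye(3)-np.outer(d,d) for o,d in rs);b=sum((np.eye(3)-np.outer(d,d))@o for o,d in rs);return np.linalg.solve(A,b)
def proj(c,P):
    q=c['mtx']@(c['view']@np.append(P,1))[:3];return q[:2]/q[2]
E
python3 - <<'E'
from h import *
T={}
for n,seeds in(('top',[(366,172),(442,186),(359,206),(437,221)]),('scene',[(324,267),(242,344),(288,243),(206,310)])):
    c=dict(np.load(f'pics/{n}0.npz'));im=c['pixels'];hsv=cv2.cvtColor(im,cv2.COLOR_RGB2HSV);g=cv2.cvtColor(im,cv2.COLOR_RGB2GRAY)
    pts=[]
    for s in seeds:
        r=26 if n=='scene' else 14
        x0,y0=s[0]-r,s[1]-r
        w=g[y0:y0+2*r,x0:x0+2*r]
        th=np.percentile(w,50) if 0 else cv2.threshold(w[w>100] if 0 else w[w>np.percentile(w,25)].reshape(-1,1),0,255,cv2.THRESH_OTSU)[0]
        m=(w>th).astype(np.uint8)
        k,l,st,ce=cv2.connectedComponentsWithStats(m)
        i=1+np.argmax(st[1:,4]);cnt=np.argwhere(l==i)[:,::-1].astype(np.float32)
        (cx,cy),sz,a=cv2.minAreaRect(cnt);p=(cx+x0,cy+y0);pts.append(plane(c,p,.094)[:2]);print(n,s,np.round(p,1),np.round(sz,1),pts[-1].round(4))
    sq,cr,ri,ba=pts;T[n]=np.array(pts)
    # known: sq (+45,+95) cr (+45,-95) ri(-45,+95) ba(-45,-95)
    ctr=T[n].mean(0);yv=(sq+ri-cr-ba);xv=(sq+cr-ri-ba);print(n,'ctr',ctr.round(4),'yaw',np.arctan2(-yv[0],yv[1]),np.arctan2(xv[1],xv[0]),np.linalg.norm(yv)/2,np.linalg.norm(xv)/2)
ims=[]
c=np.load('pics/top0.npz')['pixels'][150:255,330:470];d=np.load('pics/scene0.npz')['pixels'][210:350,160:350]
ims=[cv2.resize(c,None,fx=4,fy=4,interpolation=2)[:,:,::-1],cv2.resize(d,None,fx=4,fy=4,interpolation=2)[:,:,::-1]]
cv2.imwrite('pics/c1.png',ims[0]);cv2.imwrite('pics/c2.png',ims[1])
E
```

```text
top (366, 172) [364.8 171. ] [16.8 16.1] [ 0.6398 -0.0738]
top (442, 186) [445.5 191. ] [6. 7.] [ 0.6002 -0.2725]
top (359, 206) [358. 206.] [6. 6.] [ 0.5508 -0.0603]
top (437, 221) [435.4 226.1] [17.   6.3] [ 0.5118 -0.2484]
top ctr [ 0.5756 -0.1638] yaw -0.20055625217977413 -0.20847633141365562 0.19739700521535478 0.09068495925781901
scene (324, 267) [324.2 267.8] [21.2 23.3] [ 0.6432 -0.073 ]
scene (242, 344) [241.8 343.2] [25.5 29. ] [ 0.6165 -0.2606]
scene (288, 243) [303.5 225.5] [17. 19.] [ 0.5518 -0.005 ]
scene (206, 310) [205.5 309.5] [22.6 26.9] [ 0.5286 -0.2483]
scene ctr [ 0.585  -0.1467] yaw -0.1153097110998566 -0.4208412211179359 0.21694489512515128 0.09827873008691994
```

View pics/c1.png

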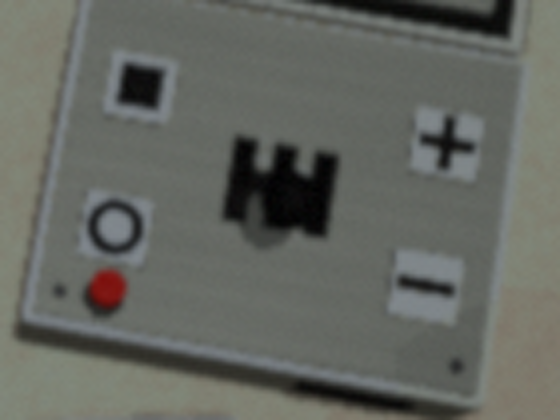

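View pics/c2.png

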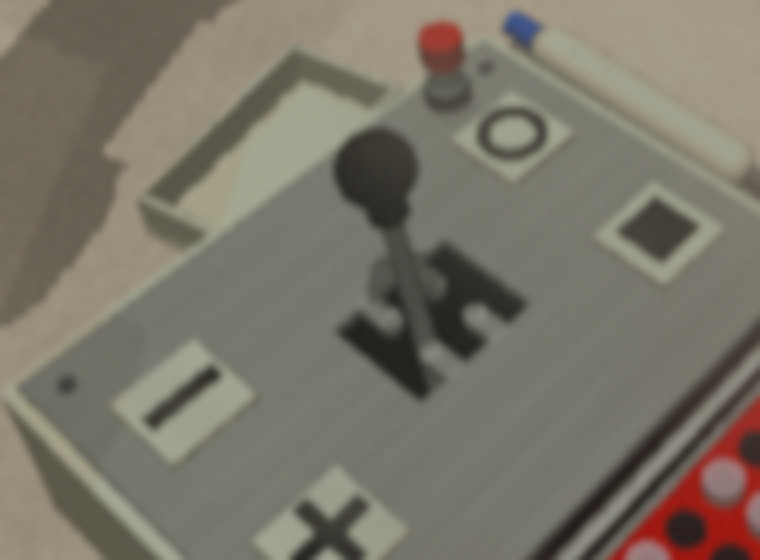

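Crop centres:

| Item | Top crop | Scene crop |
|---|---|---|
| Square | (141,87) | (658,231) |
| Ring | (115,227) | (512,134) |
| Cross | (447,145) | (332,530) |
| Bar | (426,286) | (184,401) |
| Knob | about (287,198) | (376,168) |

I'll get the shaker pose from the tiles. The knob comes from the two views, plus the constraint that it sits in the middle slot.

```bash
python3 - <<'E'
from h import *
from scipy.optimize import least_squares
C={n:dict(np.load(f'pics/{n}0.npz')) for n in('top','scene')}
S=dict(top=[(141,87),(115,227),(447,145),(426,286)],scene=[(658,231),(512,134),(332,530),(184,401)])
O=dict(top=(330,150),scene=(160,210));full=lambda n,p:np.array(p)/4-.375+O[n]
M=np.array([(45,95),(-45,95),(45,-95),(-45,-95)])/1e3
W={n:np.array([plane(C[n],full(n,p),.094)[:2] for p in S[n]]) for n in S}
def fit(P):
    a=P.mean(0);H=M.T@(P-a);yaw=np.arctan2(H[0,1]-H[1,0],H[0,0]+H[1,1]);R=np.array([[np.cos(yaw),-np.sin(yaw)],[np.sin(yaw),np.cos(yaw)]]);return a,yaw,R,(P-a-M@R.T)
for n in W:
    a,y,R,r=fit(W[n]);print(n,a.round(4),round(y,4),(r*1e3).round(1).tolist())
a,yaw,R,r=fit((W['top']+W['scene'])/2);print(a,yaw)
np.savez('shk.npz',a=a,yaw=yaw,R=R)
rs=[ray(C['top'],full('top',(287,198))),ray(C['scene'],full('scene',(376,168)))]
P=tri(rs);print('tri',P, R.T@(P[:2]-a))
o,d=rs[1] # intersect shaker y=0 plane
t=-(R.T@(o[:2]-a))[1]/(R.T@d[:2])[1];P=o+d*t;l=R.T@(P[:2]-a);print('scene/y=0',P,l,'r',np.hypot(l[0],P[2]-.01),'along',np.arctan2(l[0],P[2]-.01))
o,d=rs[0]
for z in(.16,.165):
  P=plane(C['top'],full('top',(287,198)),z);print('top',z,R.T@(P[:2]-a))
E
```

```text
top [ 0.5813 -0.1619] -0.1377 [[-0.1, 0.1], [0.1, 0.4], [-0.3, -0.2], [0.4, -0.2]]
scene [ 0.5854 -0.1599] -0.1321 [[0.0, -0.7], [0.2, -0.3], [-1.1, 1.5], [0.9, -0.5]]
[ 0.5833894  -0.16092468] -0.13491453953952298
tri [ 0.55880218 -0.15377757  0.16126   ] [-0.02532511  0.00377505]
scene/y=0 [ 0.56456407 -0.15836935  0.16922868] [-1.89979601e-02  5.07406617e-17] r 0.16035802156919074 along -0.1187510573136329
top 0.16 [-0.0253001   0.00317769]
top 0.165 [-0.02653914  0.00383753]
```

Ring is front left, so the target is along −, across +. The lever is currently at along ≈ −0.14 (local x about −22 mm). I'll shut the fingers, turn the tool to the shaker's axes and hover in front of the knob.

Call:
arm_command(
  plan=[
    [[0, 0, 0], [0, 0, 0.146]],
    [[0, 0, 0], [0, 0, 0.146]],
    [[0, 0, 0], [0, 0, 0.147]],
    [[0.0208, -0.0404, 0], [0, 0, 0]],
    [[0.0208, -0.0404, 0], [0, 0, 0]],
    [[0.0208, -0.0404, 0], [0, 0, 0]],
    [[0.0208, -0.0404, 0], [0, 0, 0]],
    [[0.0208, -0.0404, 0], [0, 0, 0]],
    [[0.0208, -0.0404, 0], [0, 0, 0]],
    [[0.0208, -0.0404, 0], [0, 0, 0]],
    [[0.0208, -0.0404, 0], [0, 0, 0]],
    [[0.0208, -0.0404, 0], [0, 0, 0]],
    [[0.0208, -0.0404, 0], [0, 0, 0]],
    [[0.0208, -0.0404, 0], [0, 0, 0]],
    [[0.0208, -0.0404, 0], [0, 0, 0]],
    [[0, 0, 0], [0, 0, 0]],
    [[0, 0, 0], [0, 0, 0]],
  ],
  jaw=1,
)

```text
t: 2.22
position: [0.4993, -0.1497, 0.2311]
orientation: [0.998, -0.067, -0.0, 0.0]
ft_force: [0.3, 0.2, 0.4]
grip_width: -0.0001
gripper_force: 0.0
```

```bash
cat > st.py <<'E'
from h import *
from station import ctrl,cams
def st():
    k=np.load('shk.npz');s=ctrl.observe();l=k['R'].T@(np.array(s['position'][:2])-k['a'])
    from scipy.spatial.transform import Rotation as Ro
    X=Ro.from_quat(s['orientation']).as_matrix();f=np.array(s['ft_force']);fl=k['R'].T@f[:2]
    print('t',round(s['t'],2),'local',(l*1e3).round(1),'z',round(s['position'][2]*1e3,1),'toolx yaw',round(np.arctan2(X[1,0],X[0,0])-float(k['yaw']),4),'F',fl.round(1),f[2].round(1),'w',s['grip_width']);return s
E
python3 - <<'E'
from st import *
s=st();c=cams.capture('wrist');np.savez('pics/w1.npz',pos=s['position'],ori=s['orientation'],**c);cv2.imwrite('pics/w1.png',c['pixels'][:,:,::-1]);print(c['mtx'],c['tool_from_camera'].round(3))
E
```

```text
t 2.23 local [-84.8  -0.2] z 231.1 toolx yaw 0.0003 F [0.2 0.2] 0.4 w -8.791781823670694e-05
[[309.70691629   0.         318.95068911]
 [  0.         309.70691629 198.71603978]
 [  0.           0.           1.        ]] [[ 0.    -0.947 -0.321  0.083]
 [ 1.     0.    -0.001 -0.001]
 [ 0.001 -0.321  0.947 -0.142]
 [ 0.     0.     0.     1.   ]]
```

View pics/w1.png

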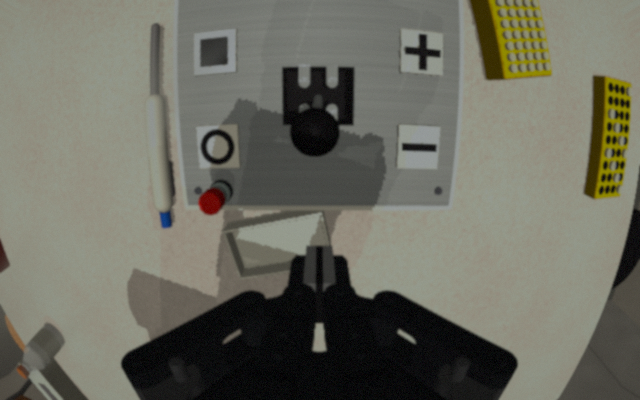

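The wrist view shows the square (214,52), ring (217,147), cross (422,51), bar (418,147) and knob (315,132, radius about 24). I'll refine the shaker pose and knob position from it.

```bash
cat > wr.py <<'E'
from h import *
from scipy.spatial.transform import Rotation as Ro
def wray(c,p):
    K=c['mtx'];v=(np.array(p)-K[:2,2])/K[0,0];th=np.hypot(*v);d=np.array([*(v/th*np.sin(th)),np.cos(th)])
    T=c['tool_from_camera'];X=Ro.from_quat(c['ori']).as_matrix();return X@T[:3,3]+c['pos'],X@T[:3,:3]@d
def wpl(c,p,z):
    o,d=wray(c,p);return (o+d*(z-o[2])/d[2])[:2]
def fit(P):
    M=np.array([(45,95),(-45,95),(45,-95),(-45,-95)])/1e3
    a=P.mean(0);H=M.T@(P-a);yaw=np.arctan2(H[0,1]-H[1,0],H[0,0]+H[1,1]);R=np.array([[np.cos(yaw),-np.sin(yaw)],[np.sin(yaw),np.cos(yaw)]]);return a,yaw,R,(P-a-M@R.T)
E
python3 - <<'E'
from wr import *
c=dict(np.load('pics/w1.npz'));g=cv2.cvtColor(c['pixels'],cv2.COLOR_RGB2GRAY)
P=np.array([wpl(c,p,.094) for p in[(214.5,51.5),(217.5,147),(422,51),(418,147.5)]])
a,yaw,R,r=fit(P);print(a,yaw,(r*1e3).round(1).tolist())
w=g[100:165,285:345];print(np.percentile(w,[5,25,50]))
m=(w<22).astype(np.uint8);m=cv2.morphologyEx(m,cv2.MORPH_OPEN,cv2.getStructuringElement(2,(15,15)))
cn=max(cv2.findContours(m,0,1)[0],key=cv2.contourArea);print(cv2.minEnclosingCircle(cn))
for z in(.160,.165):print(z,R.T@(wpl(c,(315,132),z)-a))
np.savez('shk.npz',a=a,yaw=yaw,R=R)
E
python3 -c "from st import *;st()"
```

```text
[ 0.58332604 -0.15928996] -0.1361207059610428 [[-0.1, -0.8], [-0.2, -0.5], [0.6, 0.3], [-0.3, 0.9]]
[ 4. 10. 20.]
((24.0, 27.5), 30.3027400970459)
0.16 [-0.02557304  0.00167136]
0.165 [-0.02500979  0.00160517]
t 2.27 local [-84.6  -2.3] z 231.1 toolx yaw 0.0006 F [0.  0.9] 0.4 w 9.225790915803596e-05
```

The views agree: the knob is at local x ≈ −25 mm. Next I'll descend and push it slowly towards the crossbar.

Call:
arm_command(
  plan=[
    [[0, -0.002, 0.03], [0, 0, 0]],
    [[0, 0, 0.03], [0, 0, 0]],
    [[0, 0, 0.026], [0, 0, 0]],
    [[0.012, 0, 0], [0, 0, 0]],
    [[0.008, 0, 0], [0, 0, 0]],
    [[0.005, 0, 0], [0, 0, 0]],
    [[0.005, 0, 0], [0, 0, 0]],
    [[0.005, 0, 0], [0, 0, 0]],
    [[0.005, 0, 0], [0, 0, 0]],
    [[0.004, 0, 0], [0, 0, 0]],
    [[0.004, 0, 0], [0, 0, 0]],
    [[0.003, 0, 0], [0, 0, 0]],
    [[0.003, 0, 0], [0, 0, 0]],
    [[0.002, 0, 0], [0, 0, 0]],
    [[0, 0, 0], [0, 0, 0]],
    [[0, 0, 0], [0, 0, 0]],
  ],
)

```text
t: 4.28
position: [0.5554, -0.1552, 0.1453]
orientation: [0.998, -0.068, 0.0, -0.0]
ft_force: [-1.2, -0.5, 0.4]
grip_width: 0.0002
gripper_force: 0.6
```

```bash
python3 - <<'E'
from st import *
s=st();c=cams.capture('wrist');np.savez('pics/w2.npz',pos=s['position'],ori=s['orientation'],**c)
cv2.imwrite('pics/w2.png',c['pixels'][:,:,::-1])
E
```

```text
t 4.28 local [-28.2   0.3] z 145.3 toolx yaw 0.0009 F [-1.1 -0.6] 0.4 w 0.00023161143605572636
```

View pics/w2.png

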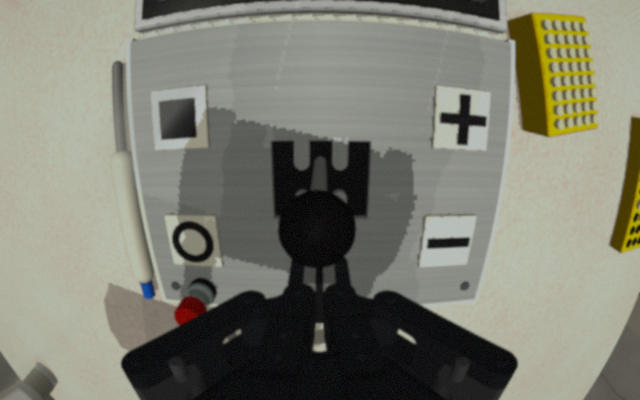

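The knob is at (316,229). The tiles are the square (179,118), ring (193,241), cross (462,119) and bar (448,241). I'll check where the knob sits relative to the crossbar.

```bash
python3 - <<'E'
from wr import *
c=dict(np.load('pics/w2.npz'))
P=np.array([wpl(c,p,.094) for p in[(179,118),(193,241),(462,119),(448,241)]])
a,yaw,R,r=fit(P);print(a,yaw,(r*1e3).round(1).tolist())
print(R.T@(wpl(c,(316,229),.165)-a)); print('tcp in this fit',R.T@(c['pos'][:2]-a))
print('gate corners',[(R.T@(wpl(c,p,.09)-a)*1e3).round(1).tolist() for p in[(274,142),(369,142)]])
E
```

```text
[ 0.58387944 -0.159544  ] -0.13611399177181643 [[-0.4, -1.0], [0.2, -0.7], [-0.4, 1.3], [0.5, 0.4]]
[-0.00133115  0.00243714]
tcp in this fit [-0.02882623  0.00043677]
gate corners [[25.7, 30.2], [25.8, -31.1]]
```

The knob is within about 1 mm of the crossbar. I'll back off, go round to its right side and push left slowly.

Call:
arm_command(
  plan=[
    [[-0.015, 0, 0], [0, 0, 0]],
    [[-0.015, 0, 0], [0, 0, 0]],
    [[0, 0.03, 0], [0, 0, 0]],
    [[0, 0.03, 0], [0, 0, 0]],
    [[0.029, 0, 0], [0, 0, 0]],
    [[0.029, 0, 0], [0, 0, 0]],
    [[0, -0.012, 0], [0, 0, 0]],
    [[0, -0.008, 0], [0, 0, 0]],
    [[0, -0.005, 0], [0, 0, 0]],
    [[0, -0.005, 0], [0, 0, 0]],
    [[0, -0.005, 0], [0, 0, 0]],
    [[0, -0.005, 0], [0, 0, 0]],
    [[0, -0.005, 0], [0, 0, 0]],
    [[0, 0, 0], [0, 0, 0]],
  ],
)

```text
t: 6.08
position: [0.5812, -0.1735, 0.1453]
orientation: [0.998, -0.067, -0.0, -0.0]
ft_force: [-0.4, -0.9, 0.6]
grip_width: -0.0004
gripper_force: 0.3
```

```bash
python3 -c "from st import *;st()"
```

```text
t 6.08 local [ -0.2 -14.3] z 145.3 toolx yaw 0.0013 F [-0.3 -0.9] 0.6 w -0.00038729523107752307
```

Call:
arm_command(
  plan=[
    [[0, -0.004, 0], [0, 0, 0]],
    [[0, -0.004, 0], [0, 0, 0]],
    [[0, -0.004, 0], [0, 0, 0]],
    [[0, -0.004, 0], [0, 0, 0]],
    [[0, -0.004, 0], [0, 0, 0]],
    [[0, 0, 0], [0, 0, 0]],
  ],
)

```text
t: 6.82
position: [0.5839, -0.1537, 0.1453]
orientation: [0.998, -0.067, -0.0, -0.0]
ft_force: [-0.4, -1.3, -0.4]
grip_width: 0.0002
gripper_force: 0.4
```

```bash
python3 - <<'E'
from st import *
s=st();c=cams.capture('wrist');np.savez('pics/w3.npz',pos=s['position'],ori=s['orientation'],**c)
cv2.imwrite('pics/w3.png',c['pixels'][:,:,::-1])
E
```

```text
t 6.83 local [-0.2  5.6] z 145.3 toolx yaw 0.0013 F [-0.3 -1.3] -0.4 w 0.0001908876831435377
```

View pics/w3.png

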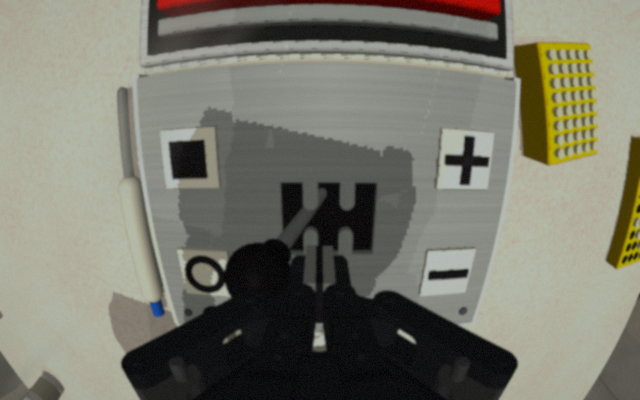

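The knob is at about (258,269), moving left along the crossbar. I'll compute how far it still has to go.

```bash
python3 - <<'E'
from wr import *
c=dict(np.load('pics/w3.npz'));k=np.load('shk.npz')
for z in(.158,.161):print((k['R'].T@(wpl(c,(258,269),z)-k['a'])*1e3).round(1))
E
```

```text
[ 2.  36.5]
[ 3.9 35.8]
```

Call:
arm_command(
  plan=[
    [[0, -0.003, 0], [0, 0, 0]],
    [[0, -0.003, 0], [0, 0, 0]],
    [[0, -0.002, 0], [0, 0, 0]],
    [[0, -0.0015, 0], [0, 0, 0]],
    [[0, 0, 0], [0, 0, 0]],
  ],
)

```text
t: 7.5
position: [0.5851, -0.1445, 0.1453]
orientation: [0.998, -0.067, 0.0, -0.0]
ft_force: [0.3, -0.8, -1.6]
grip_width: 0.0001
gripper_force: 0.7
```

```bash
python3 - <<'E'
from st import *
s=st();c=cams.capture('wrist');np.savez('pics/w4.npz',pos=s['position'],ori=s['orientation'],**c)
cv2.imwrite('pics/w4.png',c['pixels'][:,:,::-1])
E
```

```text
t 7.5 local [-0.2 14.9] z 145.3 toolx yaw 0.0011 F [ 0.4 -0.8] -1.6 w 0.00012487254698506593
```

View pics/w4.png

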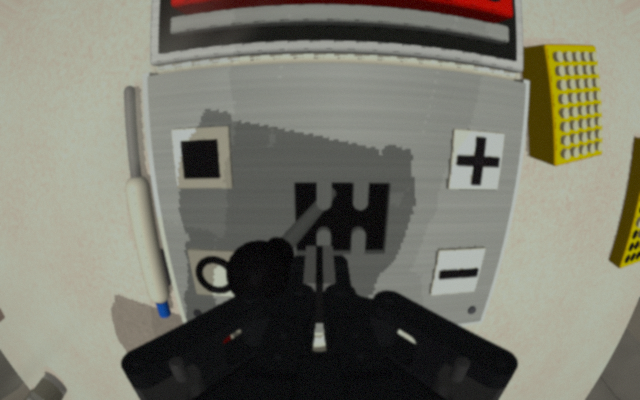

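The lever is at the left slot (knob y ≈ 46 mm). I'll go round behind the knob, on the platform side, 7 mm lower, and pull it home towards −x.

Call:
arm_command(
  plan=[
    [[0, 0.01, 0], [0, 0, 0]],
    [[0, 0.012, 0], [0, 0, 0]],
    [[0.026, 0, 0], [0, 0, 0]],
    [[0.028, 0, 0], [0, 0, 0]],
    [[0, -0.026, 0.004], [0, 0, 0]],
    [[0, -0.026, 0.003], [0, 0, 0]],
    [[-0.012, 0, 0], [0, 0, 0]],
    [[-0.008, 0, 0], [0, 0, 0]],
    [[-0.005, 0, 0], [0, 0, 0]],
    [[-0.005, 0, 0], [0, 0, 0]],
    [[-0.005, 0, 0], [0, 0, 0]],
    [[-0.005, 0, 0], [0, 0, 0]],
    [[-0.005, 0, 0], [0, 0, 0]],
    [[-0.005, 0, 0], [0, 0, 0]],
    [[0, 0, 0], [0, 0, 0]],
  ],
)

```text
t: 9.43
position: [0.5926, -0.1154, 0.1382]
orientation: [0.998, -0.068, -0.0, -0.0]
ft_force: [0.7, -1.1, -0.5]
grip_width: -0.0001
gripper_force: 0.3
```

```bash
python3 -c "from st import *;st()"
```

```text
t 9.43 local [ 3.3 44.8] z 138.2 toolx yaw 0.0009 F [ 0.8 -1. ] -0.5 w -5.34440819078489e-05
```

Call:
arm_command(
  plan=[
    [[-0.004, 0, 0], [0, 0, 0]],
    [[-0.003, 0, 0], [0, 0, 0]],
    [[-0.002, 0, 0], [0, 0, 0]],
    [[-0.002, 0, 0], [0, 0, 0]],
    [[-0.001, 0, 0], [0, 0, 0]],
    [[0, 0, 0], [0, 0, 0]],
  ],
)

```text
t: 10.18
position: [0.5812, -0.1138, 0.1383]
orientation: [0.998, -0.068, -0.0, -0.0]
ft_force: [1.6, -1.2, -1.1]
grip_width: -0.0002
gripper_force: 0.8
```

```bash
python3 -c "from st import *;st()"
```

```text
t 10.18 local [-8.3 44.8] z 138.3 toolx yaw 0.0009 F [ 1.8 -1. ] -1.1 w -0.00018189255013278605
```

Not clearly on the stop yet, so I'll continue in 1 mm steps until the force rises.

Call:
arm_command(
  plan=[
    [[-0.001, 0, 0], [0, 0, 0]],
    [[0, 0, 0], [0, 0, 0]],
  ],
)

```text
t: 10.42
position: [0.5802, -0.1137, 0.1383]
orientation: [0.998, -0.068, -0.0, -0.0]
ft_force: [2.4, -0.5, -1.8]
grip_width: -0.0003
gripper_force: 0.8
```

Call:
arm_command(
  plan=[
    [[-0.001, 0, 0], [0, 0, 0]],
    [[0, 0, 0], [0, 0, 0]],
  ],
)

```text
t: 10.68
position: [0.5792, -0.1136, 0.1383]
orientation: [0.998, -0.068, 0.0, 0.0]
ft_force: [2.1, -1.6, -1.8]
grip_width: -0.0003
gripper_force: 1.1
```

Call:
arm_command(
  plan=[
    [[-0.001, 0, 0], [0, 0, 0]],
    [[0, 0, 0], [0, 0, 0]],
  ],
)

```text
t: 10.92
position: [0.5783, -0.1134, 0.1383]
orientation: [0.998, -0.068, 0.0, 0.0]
ft_force: [4.0, -1.5, -3.3]
grip_width: -0.0
gripper_force: 1.7
```

Call:
arm_command(
  plan=[
    [[-0.001, 0, 0], [0, 0, 0]],
    [[0, 0, 0], [0, 0, 0]],
  ],
)

```text
t: 11.18
position: [0.5774, -0.1133, 0.1383]
orientation: [0.998, -0.068, 0.0, 0.0]
ft_force: [5.5, -2.0, -5.2]
grip_width: 0.0001
gripper_force: 2.2
```

Call:
arm_command(
  plan=[
    [[-0.001, 0, 0], [0, 0, 0]],
    [[0, 0, 0], [0, 0, 0]],
  ],
)

```text
t: 11.42
position: [0.5764, -0.1132, 0.1383]
orientation: [0.998, -0.068, 0.0, 0.0]
ft_force: [5.7, -1.7, -4.1]
grip_width: 0.0001
gripper_force: 2.7
```

Call:
arm_command(
  plan=[
    [[0.01, 0, 0], [0, 0, 0]],
    [[0.02, 0, 0], [0, 0, 0]],
    [[0.02, 0, 0], [0, 0, 0]],
    [[0, 0, -0.03], [0, 0, 0]],
    [[0, 0, -0.03], [0, 0, 0]],
    [[0, 0, -0.03], [0, 0, 0]],
    [[-0.04, 0.04, 0], [0, 0, 0]],
    [[-0.04, 0.03, 0], [0, 0, 0]],
    [[-0.04, 0, 0], [0, 0, 0]],
    [[0, 0, 0], [0, 0, 0]],
    [[0, 0, 0], [0, 0, 0]],
  ],
)

```text
t: 12.8
position: [0.4981, -0.1732, 0.2286]
orientation: [0.998, -0.068, 0.0, 0.0]
ft_force: [-0.5, -0.0, -0.3]
grip_width: 0.0
gripper_force: 0.0
```

```bash
python3 - <<'E'
from st import *
s=st();c=cams.capture('wrist');np.savez('pics/w5.npz',pos=s['position'],ori=s['orientation'],**c)
cv2.imwrite('pics/w5.png',c['pixels'][:,:,::-1])
E
```

```text
t 12.8 local [-82.6 -25.4] z 228.6 toolx yaw 0.0008 F [-0.5 -0.1] -0.3 w 3.9925882386728865e-05
```

View pics/w5.png

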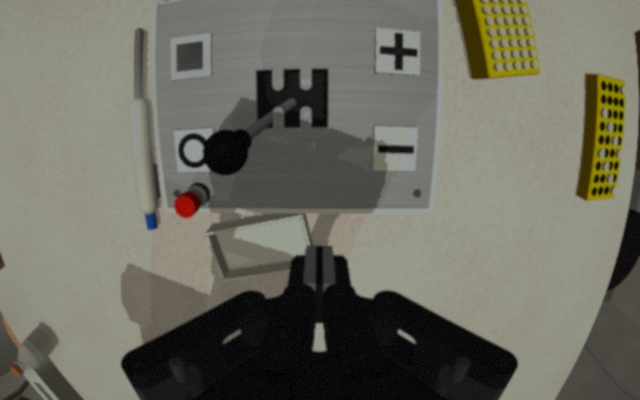

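The knob is at about (225,152). The stem leans into the front-left slot. I'll measure it.

```bash
python3 - <<'E'
from wr import *
c=dict(np.load('pics/w5.npz'))
P=np.array([wpl(c,p,.094) for p in[(190,55),(194,150),(399,51),(396,148)]])
a,yaw,R,r=fit(P);print(a,yaw,(r*1e3).round(1).tolist())
k=np.load('shk.npz')
for z in(.151,.153,.156):print(z,(R.T@(wpl(c,(225,152),z)-a)*1e3).round(1),(k['R'].T@(wpl(c,(225,152),z)-k['a'])*1e3).round(1))
g=c['pixels'][60:190,140:350];cv2.imwrite('pics/c5.png',cv2.convertScaleAbs(cv2.resize(g,None,fx=3.8,fy=3.8,interpolation=2)[:,:,::-1],alpha=2.2))
E
```

```text
[ 0.58391855 -0.15990191] -0.13788056301020649 [[0.4, -0.1], [-0.4, 0.1], [-0.3, 0.0], [0.3, 0.0]]
0.151 [-38.5  45.4] [-37.7  44.9]
0.153 [-38.1  44.8] [-37.4  44.3]
0.156 [-37.6  43.8] [-36.9  43.4]
```

View pics/c5.png

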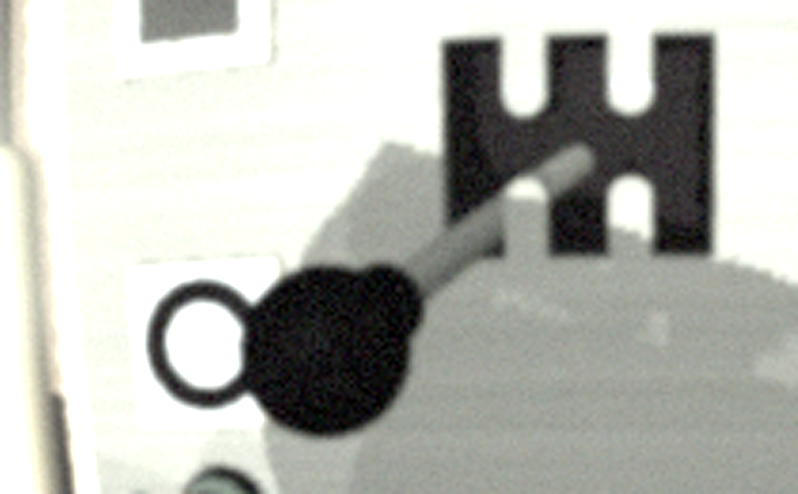

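The knob measures (−37.5, 44.5) mm, which matches the end stop at (−37, 45). The stem lies in the front-left slot beside the ring, the force rose at the stop, and the robot is clear. The vial, pipette, tip box and reservoir have not moved.

```bash
python3 -c "from station import ctrl;print(ctrl.finish_job())"
```

```text
the job is handed in; nothing more can be done
None
```

I pushed the lever home into the front-left corner slot beside the ring tile and handed the job in; the final wrist image puts the knob at (−37.5, 44.5) mm, on its end stop, with the robot clear.

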